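# Seat the cylinder carrier and hold the reflector at the index

## Task

Set the carrier with the cylinder on it down over the two pegs of the inspection stand, fully home on the base and with its piston rod pointing at the hinged reflector panel, and let go of it. Then take the panel by its bar handle, swing it up until it is in line with the index pointer on the stand's quadrant, and finish while still holding it there in the gripper: the hinge has no stay and the panel falls if let go. Do not shift the pointer, and leave the other things on the table where they are.

Things in the scene. Friction and masses are not known exactly. Their poses are not given: they have to be found in the camera images.
- carrier: Loose part of about 0.5 kg: grey plate 120 (x) x 70 (y) x 12 mm with a white compact cylinder (box 45 (x) x 52 (y) x 45 mm, centred on the plate) fixed on top, so its top is 57 mm above the underside. Origin: centre of the plate's underside; z up. Two through holes of 12 mm diameter at x = -45 and +45 mm, y = 0. The piston rod sticks out of the cylinder towards -y. Grip the cylinder across its 45 mm width (along x), above the plate.
- rod_tip (a point): Tip of the carrier's piston rod, 48 mm from the carrier's centre towards its -y, 35 mm above its underside; axes as the carrier.
- nest (a point): Point on top of the stand's base midway between the two steel pegs, where the carrier's origin belongs. The stand is fixed to the table. Axes as the stand: x along the line of the pegs (and along the hinge), -y towards the panel, z up. The pegs stand at x = -45 and +45 mm, 10 mm in diameter, straight for 8 mm, then tapering to 4 mm at 16 mm height. The base is 180 (x) x 260 (y) x 12 mm; its top is 12 mm above the table. When seated the carrier's axes are parallel to these.
- panel_hinge (a point): Middle of the panel's hinge line, which runs along the stand's x, 70 mm from the nest point towards -y and 33 mm above the base; axes as the stand.
- panel (a joint): Angle of the white reflector panel (120 wide, 125 mm from hinge to free edge, 6 to 9 mm thick, about 0.25 kg): 0 lying level on its rubber rests with the free edge towards the stand's -y, growing as the free edge swings up, to 1.5 at most (rad). It hinges freely and falls back to 0 when let go.
- panel_handle (a point): Middle of the panel's round bar handle: steel bar of 10 mm diameter along the stand's x, 84 mm free between its two arms, at the free edge. In the panel's frame it lies 147 mm from the hinge line along the panel (-y) and 25 mm to the panel's upper side (+z); axes turn with the panel (y along the panel towards the hinge, z its upper side). The bar is round and can turn between the fingers, so the hand may stay upright while the panel swings.
- index (a joint): Angle of the dark pointer clamped on the quadrant arc at the stand's +x side, about the same hinge line and counted like the panel's angle (rad), set between 0.60 and 1.05; the panel is in line with it when both angles are equal. It is clamped and must not be shifted.
- index_tip (a point): Tip of the index pointer, 115 mm from the hinge line, 80 mm from the stand's middle towards +x; axes turn with the pointer (y from the tip towards the hinge).
- by_battery_1: small green and black battery, 14 mm across, 50 mm tall, standing: a bystander. Origin: centre of its underside.
- by_star_knob: black star-shaped knob, 32 mm across, 27 mm tall: a bystander. Origin: centre of its underside.
- by_oiler: small white oiler bottle with a red spout, 32 mm across, 105 mm tall: a bystander. Origin: centre of its underside.
- by_prox_sensor: threaded sensor barrel with two nuts, 20x78x17 mm, lying: a bystander. Origin: centre of its underside.
- by_screwdriver_slim: slim screwdriver with a blue handle, 15x146x15 mm, lying: a bystander. Origin: centre of its underside.
- by_insulating_tape: roll of black tape, 62 mm across, 19 mm tall: a bystander. Origin: centre of its underside.

How it is judged:
By the outcome, as a careful person would: the job done as asked, in the order asked, and still so for the second after the job is handed in, while the arm keeps its last pose, push and grip.
It also fails if it takes over 64 s, if anything falls off the work surface, if the arm or the gripper's body presses on something with over 40 N, if the wrist force passes 120 N, or if a joint passes its speed limit or range.

## Robot

A 6-joint arm with a two-finger parallel gripper is mounted at the origin on a cart in front of the work surface, level with it; the furniture and walls round the work are solid. World frame = base frame: x ahead of the robot, y to its left, z up, the work surface at z = 0. Lengths are in m, angles in rad, forces in N, time in s.
With the tool pointing down it reaches from about 0.3 to 0.875 m from the base axis. Payload 6.4 kg.
Tool frame: the origin (TCP) lies midway between the tips of the shut fingers; the grasp point (between the pads) lies 19 mm behind it; z points along the fingers, y is the line along which they close (so a half turn about z gives the same grasp; the last joint's range is limited). The gripper opens to 85 mm and grips with 20 to 120 N. Pads are 22 mm wide; open, the fingers measure 114 mm over their backs; the gripper's body (76 mm by 85 mm) begins 54 mm behind the grasp point. The pads swing forward as they close: fully open they stand 13 mm farther back than shut.
Start: joints at [1.081, 0.181, 1.607, -0, 1.354, -0.206], TCP at [0.161, 0.552, 0.231] pointing down, gripper open.
Joint ranges: [-2.99, 2.99], [-0.89, 2.07], [0.3, 2.58], [-1.14, 4.28], [0, 2.63], [-3.12, 3.12]. Speed limits (rad/s): [2.57, 2.57, 3.01, 3.14, 3.14, 3.14].

## Interface

Orientations are given as a unit quaternion [w, x, y, z].
In Python, from bench import ctrl gives the robot as it stands. The module is installed in compiled form; this text tells all that it offers.
- The arm moves only by the tool move_arm, never from a script. Its argument "plan" is one flat list of numbers, 6 for each row, row after row: the shift along the world's x, y, z in units of 50 mm (1.0 is 50 mm), then the turn, a rotation vector about the world's x, y, z in rad. A call has 1 to 10 rows; each row is the pose to reach, as a shift and turn from the pose commanded when the call began; what a row does not reach only later rows make up. A row lasts 1/8 s, in which the tool goes at most 62.5 mm and 10.7 degrees, less where a joint would pass 70% of its speed; a pose out of reach is approached as far as the arm can. A call with a gripper value outside its range is refused whole. "grip" is the finger opening in mm, from 0 to 85.4, set as the call begins (left out, the last holds). The fingers move at their own pace and stop on an object; the grip force is fixed at half the most. Time passes only in rows, so rows that repeat a pose let the fingers close. It gives the time, the measured TCP pose, the force, the opening and the grip force at its end, in the units of the state.
- ctrl.get_obs(): the state, without advancing time (a new reading comes with each control period).
- ctrl.camera(name): name is "side" or "top"; returns a dict with "pixels" (400x640x3 uint8, red, green, blue), "fx", "fy", "cx", "cy" (pixels), "dist_coeffs" ([k1, k2, p1, p2, k3] as OpenCV has them; the pictures are not rectified), "origin" and "attitude" of the camera in the world. Camera axes: x right, y down, z forward; pixel columns grow to the right and rows downward; lengths in m; the calibration is good to about 2 mm. A picture is of the moment at which its call begins. There is no depth.
- ctrl.hand_in(): hands the job in; it is judged then, once.
The state is a dict: "time_s": time; "q": joint angles; "dq": joint speeds; "joint_efforts": joint torques, N m; "eef_pos": TCP position; "eef_rot": TCP orientation; "wrist_force": force on the tool from outside, world axes, zero at the start; "torque": the same for the moment, N m; "opening": opening from 0.0 (shut) to 1.0 (fully open); "grasp_force": force on a finger pad.
Only numpy, scipy, OpenCV 4.12 (cv2) and the standard library are available. Lean on these libraries where they do the work, as an engineer would, in place of code of your own. Each camera call takes 0.05 s, during which the arm holds its last target. There are 200 camera calls.

## Working session

There is one attempt and no reset: what is moved stays moved. The work goes in short steps, Python scripts to look and compute and a tool call to move; the robot and the scene stay as the last step left them, time stands still between calls to the robot, and variables do not carry over. Pictures are saved under pics/ and viewed, at most 11 in all, crops included, and the job is handed in when it is done.

Besides the shell and the picture viewer there is one more tool, called after ">>>" as name(argument=value, ...) on one line, values as JSON. move_arm: Moves the arm, as the interface text tells. Its arguments: {"type":"object","properties":{"plan":{"type":"array"},"grip":{"type":"number"}},"required":["plan"]}

```bash
mkdir -p pics
cat > h.py <<'E'
import numpy as np, cv2
from scipy.spatial.transform import Rotation as R
from bench import ctrl
def cam(n):
    c=ctrl.camera(n); a=np.array(c["attitude"],float)
    Rm=a.reshape(3,3) if a.size==9 else R.from_quat(np.roll(a,-1)).as_matrix()
    K=np.array([[c["fx"],0,c["cx"]],[0,c["fy"],c["cy"]],[0,0,1]])
    return dict(img=np.array(c["pixels"],np.uint8),K=K,d=np.array(c["dist_coeffs"],float),o=np.array(c["origin"]),R=Rm)
def save(c,f,crop=None,s=1):
    i=c["img"][:,:,::-1]
    if crop: x0,y0,x1,y1=crop; i=i[y0:y1,x0:x1]
    cv2.imwrite("pics/"+f,cv2.resize(i,None,fx=s,fy=s,interpolation=cv2.INTER_CUBIC))
def ray(c,uv):
    p=cv2.undistortPoints(np.array([[uv]],float),c["K"],c["d"])[0,0]
    return c["R"]@np.array([p[0],p[1],1])
def atz(c,uv,z):
    r=ray(c,uv); return c["o"]+r*(z-c["o"][2])/r[2]
def proj(c,P):
    P=np.atleast_2d(P); Rc=c["R"].T
    return cv2.projectPoints(P.astype(float),cv2.Rodrigues(Rc)[0],-Rc@c["o"],c["K"],c["d"])[0][:,0]
E
python3 - <<'E'
from h import *
import pickle
for n in("top","side"):
    c=cam(n); save(c,n+"0.png",None,1.25); pickle.dump(c,open(n+"0.pkl","wb"))
    print(n,c["o"],c["R"].round(3).tolist(),c["K"][0,0],c["d"])
print(ctrl.get_obs())
E
```

```text
top [ 0.48103872 -0.06048395  1.07471382] [[-0.003, -0.998, 0.065], [-1.0, 0.001, -0.025], [0.025, -0.065, -0.998]] 387.29814062679196 [-0.04232012  0.          0.          0.          0.        ]
side [0.41585414 0.55049107 0.65939876] [[-0.975, -0.138, 0.174], [-0.221, 0.663, -0.716], [-0.016, -0.736, -0.677]] 404.53612477648466 [0.0272237 0.        0.        0.        0.       ]
{'time_s': 0.1, 'q': array([ 1.08067607e+00,  1.81463725e-01,  1.60791026e+00, -2.21897994e-05,
        1.35379209e+00, -2.06321356e-01]), 'dq': array([ 7.71799446e-04,  2.87653466e-04, -4.15792306e-03,  1.55449419e-03,
       -2.79076920e-03, -7.49095035e-05]), 'joint_efforts': array([ 3.92447173e-04, -4.45877373e+01, -3.52232766e+01, -2.72376710e-04,
        4.23400270e-03,  7.23786258e-07]), 'eef_pos': array([0.16076582, 0.55155154, 0.23047485]), 'eef_rot': array([-2.58263915e-04,  1.41421310e-01,  9.89949188e-01, -7.43191036e-04]), 'wrist_force': array([-0.12376841,  0.38217328, -0.10292629]), 'torque': array([ 0.0017498 , -0.07391341,  0.00945221]), 'grasp_force': 0.0, 'opening': 0.9984090309296629}
```

View pics/top0.png

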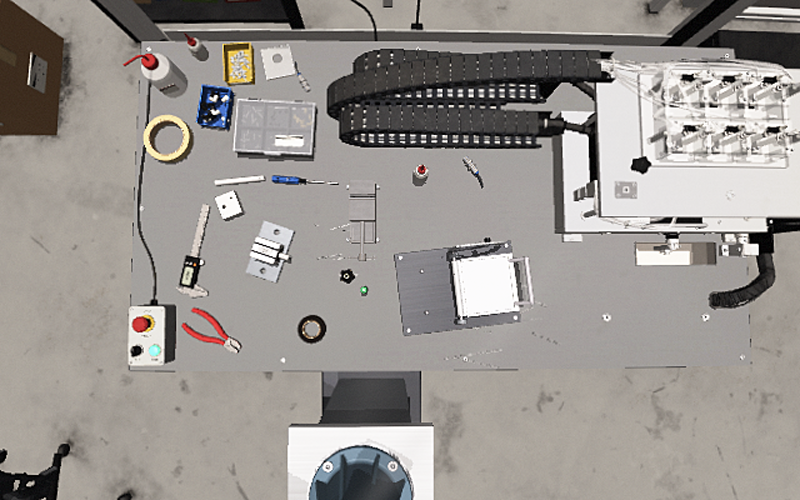

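View pics/side0.png

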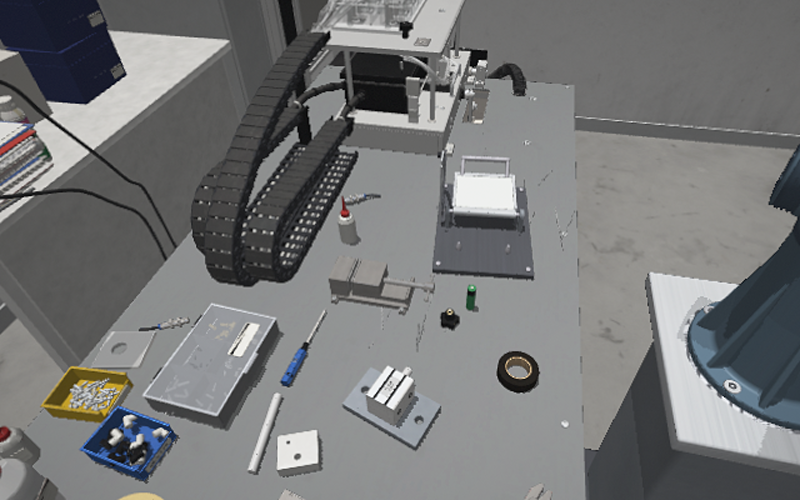

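The top view shows the carrier near (268,252), the stand near (460,287) with its panel to the right (world -y) and the quadrant on its far side. Next I take enlarged crops.

Run:
```python
from h import *
import pickle
t=pickle.load(open("top0.pkl","rb"));s=pickle.load(open("side0.pkl","rb"))
A=cv2.resize(t["img"][170:235,185:245],None,fx=6,fy=6,interpolation=cv2.INTER_CUBIC)  # 360x390
B=cv2.resize(t["img"][185:275,310:435],None,fx=6,fy=6,interpolation=cv2.INTER_CUBIC)
C=cv2.resize(s["img"][105:230,335:435],None,fx=4.6,fy=4.6,interpolation=cv2.INTER_CUBIC)
D=cv2.resize(s["img"][285:365,265:360],None,fx=4,fy=4,interpolation=cv2.INTER_CUBIC)
w=np.zeros((580,800,3),np.uint8); w[:C.shape[0],:C.shape[1]]=C[:580]; w[:D.shape[0],465:465+335]=D[:,:335]
cv2.imwrite("pics/B.png",B[:,:,::-1]);cv2.imwrite("pics/CD.png",w[:,:,::-1])
cv2.imwrite("pics/A.png",A[:,:,::-1])
```

```text
(no output)
```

View pics/A.png

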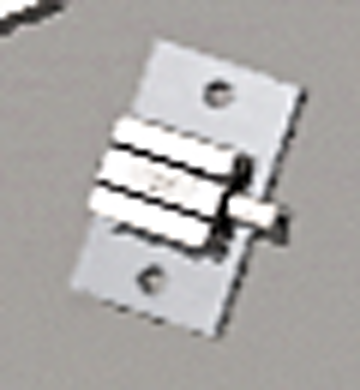

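View pics/B.png

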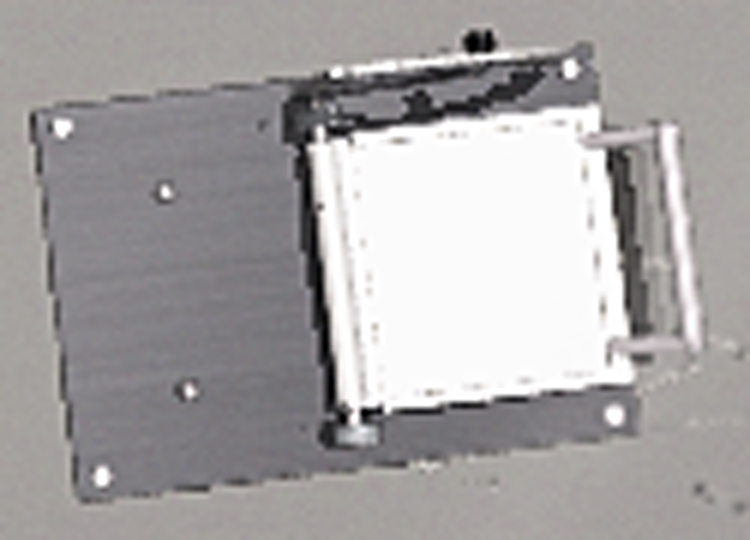

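View pics/CD.png

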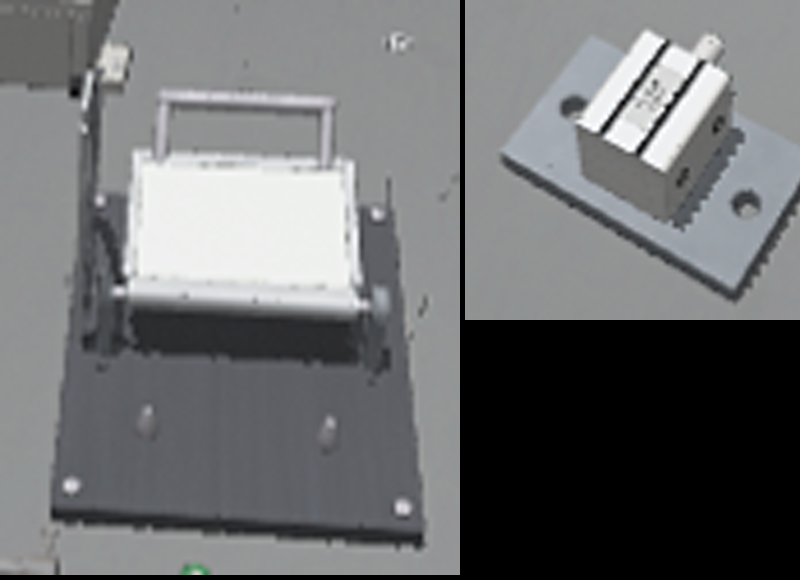

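Readings (crop pixels): holes (219,94) and (151,280), peg tips (165,192) and (189,390), the rod to image right (-y). Base corners (32,112), (588,48), (637,432), (80,500). Dark knob near (480,42).

```bash
cat >> h.py <<'E'
def o(x,y,x0,y0,s): return ((x+.5)/s-.5+x0,(y+.5)/s-.5+y0)
E
python3 - <<'E'
from h import *
import pickle
t=pickle.load(open("top0.pkl","rb"));s=pickle.load(open("side0.pkl","rb"))
A=lambda x,y,z:atz(t,o(x,y,185,170,6),z)[:2]
B=lambda x,y,z:atz(t,o(x,y,310,185,6),z)[:2]
C=lambda x,y,z:atz(s,o(x,y,335,105,4.6),z)[:2]
D=lambda x,y,z:atz(s,o(x-465,y,265,285,4),z)[:2]
def rep(n,p,q):
    d=p-q; print(n,"mid",((p+q)/2).round(4),"len",np.hypot(*d).round(4),"yaw",np.arctan2(d[1],d[0]).round(4))
rep("holesTop",A(219,94,.012),A(151,280,.012))
k=[A(155,40,.012),A(303,92,.012),A(218,338,.012),A(72,290,.012)]
print("cornermean",np.mean(k,0).round(4)); rep("long",k[0],k[3]); rep("long2",k[1],k[2])
rep("holesSide",D(575,108,.012),D(748,203,.012))
rep("pegsTop",B(165,192,.028),B(189,390,.028))
rep("pegsSide",C(147,406,.028),C(328,418,.028))
k=[B(32,112,.012),B(588,48,.012),B(637,432,.012),B(80,500,.012)]
print("basemean",np.mean(k,0).round(4)); rep("l",k[0],k[3]); rep("w",k[0],k[1])
rep("w2",k[3],k[2])
k=[B(62,127,.014),B(570,68,.014),B(101,476,.014),B(615,414,.014)]
print("screw",np.mean(k,0).round(4)); rep("l",k[0],k[2]); rep("w",k[0],k[1])
k=[C(71,485,.014),C(402,507,.014)];rep("screwSideNear",*k)
rep("handle top",B(665,130,.07),B(695,345,.07))
E
```

```text
holesTop mid [0.533 0.198] len 0.09 yaw -0.3377
cornermean [0.5317 0.1971]
long mid [0.5432 0.2308] len 0.1198 yaw -0.3055
long2 mid [0.5202 0.1634] len 0.1182 yaw -0.3218
holesSide mid [0.5316 0.1989] len 0.0896 yaw -0.3162
pegsTop mid [ 0.4444 -0.1392] len 0.0893 yaw 0.1156
pegsSide mid [ 0.445  -0.1412] len 0.0894 yaw 0.107
basemean [ 0.452  -0.2132]
l mid [ 0.4375 -0.0851] len 0.1775 yaw 0.1208
w mid [ 0.5402 -0.2029] len 0.2587 yaw 1.6835
w2 mid [ 0.3639 -0.2235] len 0.2571 yaw 1.6834
screw [ 0.4528 -0.2141]
l mid [ 0.4395 -0.0967] len 0.1592 yaw 0.1084
w mid [ 0.532  -0.2052] len 0.2358 yaw 1.6842
screwSideNear mid [ 0.4396 -0.0965] len 0.1593 yaw 0.1134
handle top mid [ 0.468  -0.3558] len 0.0942 yaw 0.1225
```

```bash
cat >> h.py <<'E'
N=np.array([.4447,-.140,.012]); Y=.113
SR=R.from_euler('z',Y).as_matrix()
def st(p): return N+SR@np.array(p)
def pt(r,zz,x,th): # stand frame: r along panel, zz normal
    return st([x,-.070-(r*np.cos(th)-zz*np.sin(th)),.033+r*np.sin(th)+zz*np.cos(th)])
E
python3 - <<'E'
from h import *
import pickle
t=pickle.load(open("top0.pkl","rb"));s=pickle.load(open("side0.pkl","rb"))
for th in(.6,.7,.8,.9,1.05):
    a=[((proj(t,pt(r,0,.08,th))[0]-[310,185]+.5)*6-.5).round().tolist() for r in(.09,.115,.125)]
    b=[((proj(s,pt(r,0,.08,th))[0]-[335,105]+.5)*4.6-.5).round().tolist() for r in(.09,.115,.125)]
    print(th,a,b)
for x in(.042,-.042): print("handle",((proj(t,pt(.147,.025,x,0))[0]-[310,185]+.5)*6-.5).round(),((proj(s,pt(.147,.025,x,0))[0]-[335,105]+.5)*4.6-.5).round())
B2=cv2.resize(t["img"][185:212,352:412],None,fx=12,fy=12,interpolation=cv2.INTER_CUBIC)
C2=cv2.resize(s["img"][112:182,345:370],None,fx=8,fy=8,interpolation=cv2.INTER_CUBIC)
w=np.zeros((580,800,3),np.uint8); w[:560,:200]=C2; w=np.zeros((580,800,3),np.uint8)
C2=cv2.resize(s["img"][112:182,345:370],None,fx=8,fy=8,interpolation=cv2.INTER_CUBIC)
B2=cv2.resize(t["img"][185:212,354:412],None,fx=10,fy=10,interpolation=cv2.INTER_CUBIC)
w[:560,:200]=C2; w[:270,210:790]=B2
w=np.clip(255*(w/255.)**.6,0,255).astype(np.uint8)
cv2.imwrite("pics/E.png",w[:,:,::-1])
E
```

```text
0.6 [[505.0, 68.0], [561.0, 60.0], [583.0, 57.0]] [[98.0, 128.0], [101.0, 84.0], [102.0, 67.0]]
0.7 [[496.0, 68.0], [550.0, 61.0], [571.0, 58.0]] [[98.0, 122.0], [101.0, 77.0], [102.0, 58.0]]
0.8 [[485.0, 69.0], [536.0, 62.0], [556.0, 59.0]] [[97.0, 118.0], [100.0, 71.0], [102.0, 52.0]]
0.9 [[472.0, 70.0], [519.0, 63.0], [539.0, 60.0]] [[97.0, 116.0], [100.0, 67.0], [101.0, 48.0]]
1.05 [[449.0, 72.0], [490.0, 65.0], [506.0, 63.0]] [[96.0, 116.0], [99.0, 66.0], [100.0, 46.0]]
handle [667. 139.] [171.  97.]
handle [692. 331.] [320. 104.]
```

View pics/E.png

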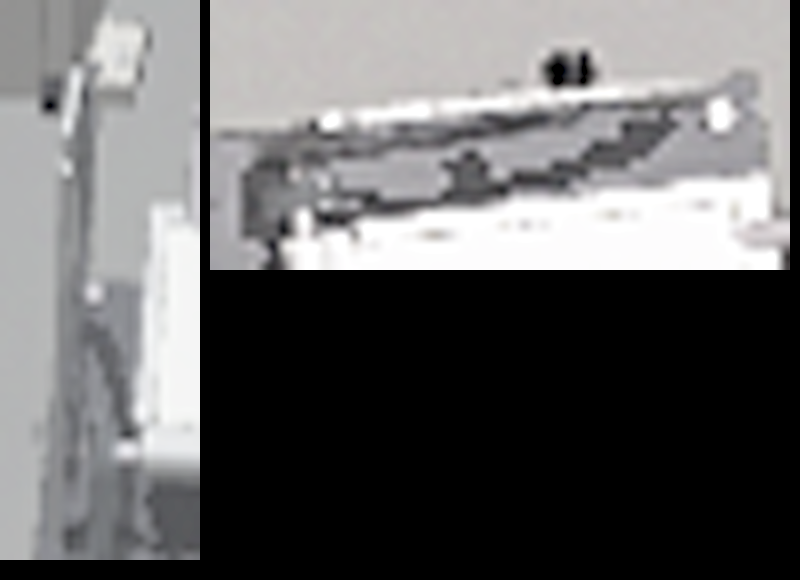

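The crops show the black clamp knob at top pixel (389.5,191.4) and side pixel (350.8,123.8), and the panel edge. I triangulate the knob about the hinge.

Run:
```python
from h import *
import pickle
t=pickle.load(open("top0.pkl","rb"));s=pickle.load(open("side0.pkl","rb"))
def tri(a,b):
    d1=ray(t,a);d2=ray(s,b)
    k=np.linalg.lstsq(np.c_[d1,-d2],s["o"]-t["o"],rcond=None)[0]
    p,q=t["o"]+k[0]*d1,s["o"]+k[1]*d2
    return (p+q)/2,np.linalg.norm(p-q)
def sf(n,a,b):
    P,g=tri(a,b); L=SR.T@(P-N)-[0,-.07,.033]
    print(n,L.round(4),"gap",round(g,4),"r",np.hypot(L[1],L[2]).round(4),"th",np.arctan2(L[2],-L[1]).round(3))
sf("knob",(389.5,191.4),(350.8,123.8))
sf("handle+ end",o(665,128,310,185,6),o(160,97,335,105,4.6))
sf("handle- end",o(697,348,310,185,6),o(335,102,335,105,4.6))
# rail rows: dark knob centroid
for n,c,b in(("top",t,(383,184,397,196)),("side",s,(346,118,356,130))):
    x0,y0,x1,y1=b; print(n,x0,y0); print(c["img"][y0:y1,x0:x1].sum(2)//3)
```

```text
knob [ 0.0915 -0.0573  0.0859] gap 0.0012 r 0.1032 th 0.982
handle+ end [ 0.0474 -0.1467  0.0248] gap 0.0012 r 0.1488 th 0.168
handle- end [-0.0499 -0.1478  0.0261] gap 0.0007 r 0.1501 th 0.175
top 383 184
[[162 163 165 163 162 163 163 165 163 160 163 163 164 163]
 [166 164 161 160 164 160 164 163 163 164 164 165 163 162]
 [163 164 164 165 162 160 163 159 163 161 159 162 165 162]
 [162 162 161 160 163 162 163 162 161 162 163 163 161 163]
 [163 161 161 160 165 164 163 166 166 166 162 165 162 162]
 [164 164 160 164 167 168 171 175 169 168 163 160 161 162]
 [161 161 162 169 175  65  70 118  27 176 169 161 162 162]
 [163 162 162 173  64   0  15  62   0 123 169 164 165 163]
 [158 160 163 175  67   0   9  44   0  69 169 164 159 162]
 [128 122 165 169 130  17  48  58  35 157 195 209 204 193]
 [208 203 217 244 254 207 255 255 255 254 252 253 202 199]
 [255 218 220 161 181 169 119 139  45  79  78  59  72  48]]
side 346 118
[[101 101 101 100  94 101 101  99  75  97]
 [101 102 101 101  94 102 101  96  67  96]
 [101 101 102 101  95 103 101 109 149 115]
 [100 102 102  99  80  79  78 122 211 131]
 [101 101 102  97  66  53  56 126 222  97]
 [ 99 100 100  98  64  53  66 137 200  53]
 [123 124 126 120  47  20  70 167 184  49]
 [146 146 147 140  37   9  76 184 170  65]
 [144 145 145 142 107  99 110 203 129  70]
 [143 144 143 145 147 143 151 227 103  65]
 [143 143 144 144 144 143 150 188  87  67]
 [143 144 144 144 144 143 133 114  78  68]]
```

>>> move_arm(plan=[7.43,-7.07,-1.2,0,0,-1.609,7.43,-7.07,-1.2,0,0,-1.609,7.43,-7.07,-1.2,0,0,-1.609,7.43,-7.07,-1.2,0,0,-1.609,7.43,-7.07,-1.2,0,0,-1.609,7.43,-7.07,-1.2,0,0,-1.609,7.43,-7.07,-1.2,0,0,-1.609,7.43,-7.07,-1.2,0,0,-1.609,7.43,-7.07,-1.2,0,0,-1.609,7.43,-7.07,-1.2,0,0,-1.609], grip=85)

```text
time_s: 1.35
eef_pos: [0.5328, 0.1973, 0.1705]
eef_rot: [-0.0, 0.812, 0.584, -0.001]
wrist_force: [-0.1, 0.8, 0.2]
opening: 1.003
grasp_force: 0.0
```

>>> move_arm(plan=[0,0.01,-1,0,0,0,0,0.01,-2,0,0,0,0,0.01,-2.6,0,0,0,0,0.01,-3,0,0,0,0,0.01,-3,0,0,0,0,0.01,-3,0,0,0])

```text
time_s: 2.1
eef_pos: [0.5335, 0.1995, 0.0227]
eef_rot: [0.001, 0.811, 0.585, 0.001]
wrist_force: [-0.2, 0.6, 0.8]
opening: 0.993
grasp_force: 0.0
```

>>> move_arm(plan=[0,0,0,0,0,0,0,0,0,0,0,0,0,0,0,0,0,0,0,0,0,0,0,0,0,0,0,0,0,0,0,0,0,0,0,0], grip=30)

```text
time_s: 2.85
eef_pos: [0.5336, 0.1991, 0.0224]
eef_rot: [0.001, 0.811, 0.585, 0.001]
wrist_force: [0.1, 0.2, 6.2]
opening: 0.52
grasp_force: 63.7
```

>>> move_arm(plan=[0,0,0.8,0,0,0,0,0,1.8,0,0,0,-0.3,-1.1,2.4,0,0,0.1,-0.6,-2.2,2.4,0,0,0.2,-0.9,-3.3,2.4,0,0,0.3,-1.2,-4.4,2.4,0,0,0.4,-1.5,-5.6,2.2,0,0,0.437,-1.78,-6.5,1.6,0,0,0.437,-1.78,-6.77,1.2,0,0,0.437,-1.78,-6.77,1.2,0,0,0.437])

```text
time_s: 4.1
eef_pos: [0.4411, -0.1392, 0.079]
eef_rot: [-0.003, 0.666, 0.746, -0.0]
wrist_force: [-0.9, 0.6, -4.9]
opening: 0.519
grasp_force: 63.9
```

Run:
```python
from h import *
import pickle
t=cam("top");s=cam("side")
pickle.dump((t,s),open("c1.pkl","wb"))
print(ctrl.get_obs()["eef_pos"],ctrl.get_obs()["eef_rot"])
A=cv2.resize(t["img"][180:270,300:390],None,fx=4.4,fy=4.4,interpolation=cv2.INTER_CUBIC)
C=cv2.resize(s["img"][125:220,335:435],None,fx=4,fy=4,interpolation=cv2.INTER_CUBIC)
w=np.zeros((400,800,3),np.uint8); w[:396,:396]=A; w[:380,400:800]=C
w=np.clip(255*(w/255.)**.7,0,255).astype(np.uint8)
cv2.imwrite("pics/F.png",w[:,:,::-1])
```

```text
[ 0.44297101 -0.13876265  0.08097012] [-9.20196828e-04  6.65388509e-01  7.46496675e-01  4.88919632e-06]
```

View pics/F.png

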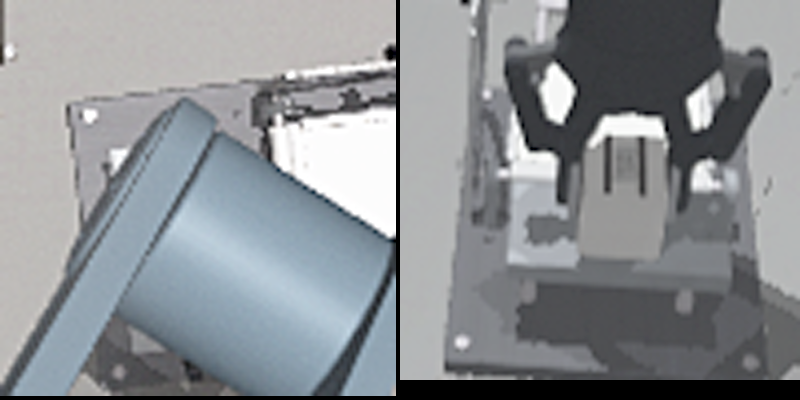

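The side crop shows the held carrier level, with the plate's near top edge about (507,262)-(730,280) above pegs at (528,291) and (685,300); the arm hides it in the top view. I compare these with the predicted corners.

```bash
python3 - <<'E'
from h import *
import pickle
t,s=pickle.load(open("c1.pkl","rb"))
T=np.array([.443,-.1388]); yaw=.1146; a=-.0012
Rz=R.from_euler('z',yaw).as_matrix()
f=lambda p:((proj(s,p)[0]-[335,125]+.5)*4-.5).round(1)+[400,0]
C=np.r_[T,0.0586]+Rz@[0,a,0]
for n,p in dict(nlTop=[.06,.035,.012],nrTop=[-.06,.035,.012],nlBot=[.06,.035,0],nrBot=[-.06,.035,0],cylBotL=[.0225,.026,.012],cylBotR=[-.0225,.026,.012],cylTopL=[.0225,.026,.057],cylTopR=[-.0225,.026,.057]).items(): print(n,f(C+Rz@np.array(p)))
print("pegtips",f(st([.045,0,.016])),f(st([-.045,0,.016])))
g=s["img"].mean(2).astype(int)
print(g[180:200,375:379].T)
print(g[180:200,395:399].T)
E
python3 - <<'E'
from h import *
import pickle
t,s=pickle.load(open("c1.pkl","rb"))
C=cv2.resize(s["img"][150:205,355:425],None,fx=11,fy=11,interpolation=cv2.INTER_CUBIC)
cv2.imwrite("pics/G.png",np.clip(255*(C/255.)**.7,0,255).astype(np.uint8)[:,:,::-1])
E
```

```text
nlTop [504.  259.3]
nrTop [728.9 272.8]
nlBot [503.1 275.5]
nrBot [726.  289.2]
cylBotL [573.9 252.4]
cylBotR [657.6 257.4]
cylTopL [579.8 188.5]
cylTopR [666.6 193.3]
pegtips [527.5 274.7] [686.1 284.6]
[[ 74  78  77  74 121 159 155 154 154 154 155 131  74  78  80  70  51  48
   49  48]
 [ 75  76  77  74 114 154 155 154 154 154 156 133  77  78  81  72  51  49
   49  49]
 [ 76  78  78  76  71 115 155 154 155 155 156 134  82  78  81  72  52  48
   49  49]
 [ 78  77  79  79  77 117 153 152 153 156 150 130  88  76  80  72  53  47
   48  48]]
[[122 122 122 122 121 122 121 122 123 110  92 102  95  80  77  79  72  53
   47  47]
 [122 121 123 122 121 123 124 124 125 117 102 101  94  80  77  78  72  55
   47  47]
 [122 122 123 122 123 124 124 124 125 119 105 100  95  81  76  78  73  57
   48  49]
 [124 124 125 124 124 124 124 125 124 116 101 100  95  82  75  76  72  57
   47  48]]
```

View pics/G.png

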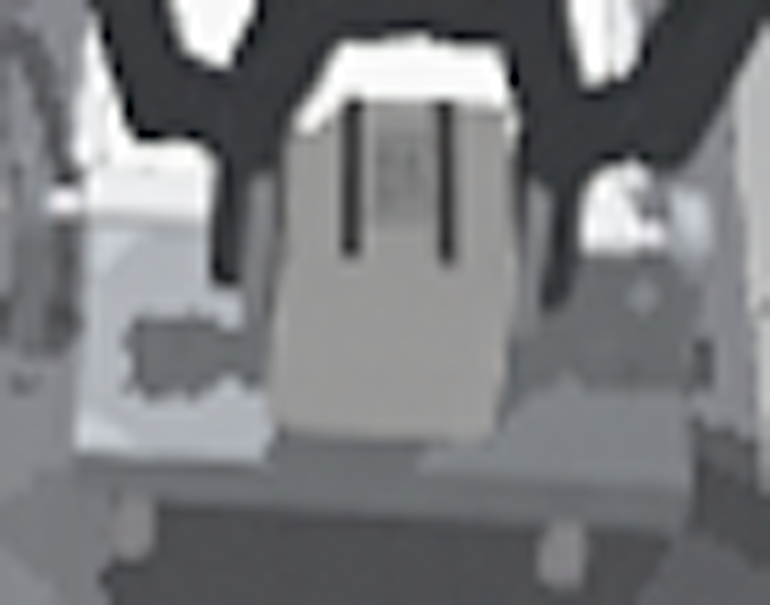

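Run:
```python
from h import *
import pickle
t,s0=pickle.load(open("c1.pkl","rb"))
cam("top");cam("top");ob=ctrl.get_obs();s=cam("side");pickle.dump(s,open("c2.pkl","wb"))
print(ob["eef_pos"],ob["wrist_force"])
b=np.s_[160:192,372:408]
g=lambda c:cv2.cvtColor(c["img"],cv2.COLOR_RGB2GRAY).astype(np.float32)
T=g(s0)[b]; r=cv2.matchTemplate(g(s)[155:197,367:413],T,cv2.TM_CCOEFF_NORMED); _,m,_,l=cv2.minMaxLoc(r)
print("shift",l[0]-5,l[1]-5,m, cv2.phaseCorrelate(g(s0)[b],g(s)[b]))
# peg positions old side image vs prediction
p=pickle.load(open("side0.pkl","rb"))
for x in(.045,-.045):
    u,v=proj(p,st([x,0,.016]))[0];print(u,v); print(g(p)[int(v)-4:int(v)+8,int(u)-4:int(u)+6].astype(int))
```

```text
[ 0.44392611 -0.13879665  0.08185734] [ 0.79447532  0.80479463 -5.51382091]
shift -1 -1 0.9637938141822815 ((-0.9428032229872052, -0.5154436641170754), 0.9381333051456345)
366.4902693746008 193.3104759977422
[[ 95  95  97  97  97  97  95  96  96  95]
 [ 95  95  96  98  98  96  96  96  97  95]
 [ 96  95  97  97  97  97  95  96  97  97]
 [ 96  95  96  96  95  94  94  96  97  97]
 [ 95  95  95  99 120 137  93  96  96  97]
 [ 94  95  96 104 144 162  95  95  97  96]
 [ 93  96  97 109 132 125 100  96  97  97]
 [ 93  96  99 117 124 115 102  94  96  96]
 [ 95  95  98 116 117 109  97  91  97  97]
 [ 95  94  92 104 108 102  92  89  97  97]
 [ 95  95  91  90  99  94  84  92  96  98]
 [ 96  96  96  93  96  91  83  98  97  97]]
406.1479820524099 195.78315551652773
[[ 97  96  94  95  96  94  95  96  95  94]
 [ 96  96  95  95  95  94  94  95  95  94]
 [ 97  97  94  94  95  94  95  95  96  94]
 [ 97  96  95  94  93  93  94  94  95  96]
 [ 98  96  94  96 123 105  93  95  95  96]
 [ 97  96  95 109 166 143  92  94  95  95]
 [ 98  97  98 120 156 148  91  95  95  96]
 [ 99  97 104 126 117 112  90  96  95  95]
 [ 98  98 110 122 119 107  89  97  96  95]
 [ 98  97 108 114 111 101  91  97  96  96]
 [ 98  97  99 103 103  93  89  96  97  96]
 [ 98  98  95  85  89  88  89  96  97  96]]
```

>>> move_arm(plan=[0.016,-0.012,-0.2,0,0,0,0.016,-0.012,-0.4,0,0,0,0.016,-0.012,-0.55,0,0,0,0.016,-0.012,-0.55,0,0,0,0.016,-0.012,-0.55,0,0,0,0.016,-0.012,-0.55,0,0,0])

```text
time_s: 5.1
eef_pos: [0.4446, -0.1403, 0.0541]
eef_rot: [0.0, 0.665, 0.747, 0.0]
wrist_force: [0.1, -0.5, -5.5]
opening: 0.521
grasp_force: 64.2
```

Run:
```python
from h import *
import pickle
cam("top");ob=ctrl.get_obs();s=cam("side");pickle.dump(s,open("c3.pkl","wb"))
print(ob["eef_pos"],ob["wrist_force"],ob["eef_rot"])
C=cv2.resize(s["img"][155:210,355:425],None,fx=11,fy=11,interpolation=cv2.INTER_CUBIC)
cv2.imwrite("pics/H.png",np.clip(255*(C/255.)**.7,0,255).astype(np.uint8)[:,:,::-1])
```

```text
[ 0.44457737 -0.14030897  0.05412942] [-0.87889732  0.04654249 -5.7791386 ] [3.76746028e-04 6.65319020e-01 7.46559078e-01 6.12285037e-05]
```

>>> move_arm(plan=[0.0,0.012,-0.05,0,0,0,0.0,0.012,-0.12,0,0,0,0.0,0.012,-0.19,0,0,0,0.0,0.012,-0.19,0,0,0,0.0,0.012,-0.19,0,0,0])

```text
time_s: 5.82
eef_pos: [0.4443, -0.1395, 0.0442]
eef_rot: [-0.0, 0.665, 0.747, 0.0]
wrist_force: [-0.1, 0.2, -4.8]
opening: 0.521
grasp_force: 64.2
```

>>> move_arm(plan=[0.0,0,-0.04,0,0,0,0.0,0,-0.08,0,0,0,0.0,0,-0.1,0,0,0,0.0,0,-0.1,0,0,0])

```text
time_s: 6.32
eef_pos: [0.4442, -0.1394, 0.0391]
eef_rot: [-0.0, 0.665, 0.747, -0.0]
wrist_force: [0.3, -0.1, -5.6]
opening: 0.517
grasp_force: 64.2
```

>>> move_arm(plan=[0.0,0,-0.03,0,0,0,0.0,0,-0.06,0,0,0,0.0,0,-0.1,0,0,0,0.0,0,-0.1,0,0,0])

```text
time_s: 6.82
eef_pos: [0.4444, -0.1396, 0.0345]
eef_rot: [0.0, 0.665, 0.747, 0.0]
wrist_force: [-1.7, 0.3, -0.9]
opening: 0.519
grasp_force: 64.8
```

>>> move_arm(plan=[0.0,0,-0.02,0,0,0,0.0,0,-0.03,0,0,0,0.0,0,-0.03,0,0,0])

```text
time_s: 7.2
eef_pos: [0.4444, -0.1396, 0.0344]
eef_rot: [-0.0, 0.665, 0.747, -0.0]
wrist_force: [-9.7, 3.7, 18.5]
opening: 0.514
grasp_force: 67.1
```

>>> move_arm(plan=[0.0,0,0.02,0,0,0,0,0,0.02,0,0,0,0.0,0,0.02,0,0,0,0.0,0,0.02,0,0,0,0,0,0.5,0,0,0,0,0,1.2,0,0,0,0,0,2.2,0,0,0,0,0,3,0,0,0,0,0,3,0,0,0], grip=85)

```text
time_s: 8.32
eef_pos: [0.4464, -0.1408, 0.1863]
eef_rot: [0.004, 0.665, 0.747, 0.001]
wrist_force: [0.2, -0.5, 0.1]
opening: 0.994
grasp_force: 0.0
```

>>> move_arm(plan=[0.5,-4.32,-0.7,0,0,-1.572,0.5,-4.32,-0.7,0,0,-1.572,0.5,-4.32,-0.7,0,0,-1.572,0.5,-4.32,-0.7,0,0,-1.572,0.5,-4.32,-0.7,0,0,-1.572,0.5,-4.32,-0.7,0,0,-1.572,0.5,-4.32,-0.7,0,0,-1.572,0.5,-4.32,-0.7,0,0,-1.572,0.5,-4.32,-0.7,0,0,-1.572,0.5,-4.32,-0.7,0,0,-1.572], grip=60)

```text
time_s: 9.57
eef_pos: [0.4687, -0.3548, 0.1461]
eef_rot: [-0.001, 0.998, 0.057, -0.001]
wrist_force: [0.1, 0.4, 0.1]
opening: 0.702
grasp_force: 0.0
```

Run:
```python
from h import *
import pickle
cam("top");cam("side");ob=ctrl.get_obs();t=cam("top");s=cam("side");pickle.dump((t,s),open("c4.pkl","wb"))
r=ob["eef_rot"];print(ob["eef_pos"],r,2*np.arctan2(r[2],r[1])-np.pi/2,"handle",pt(.147,.025,0,0), pt(.147,.025,0,.98))
C=cv2.resize(s["img"][105:235,330:450],None,fx=4.5,fy=4.5,interpolation=cv2.INTER_CUBIC)
cv2.imwrite("pics/I.png",np.clip(255*(C/255.)**.7,0,255).astype(np.uint8)[:,:,::-1])
```

```text
[ 0.46890615 -0.35505378  0.14669376] [-6.47864350e-04  9.98335012e-01  5.76760290e-02 -5.09370981e-04] -1.4553801799980692 handle [ 0.46916885 -0.35561604  0.07      ] [ 0.45948503 -0.27028364  0.18100868]
```

View pics/I.png

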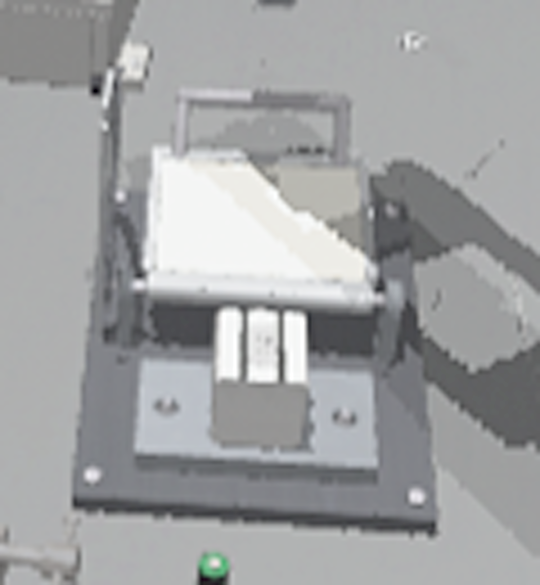

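The carrier sits flat on the base with both peg tips in its holes at crop (166,406) and (343,416), rod hidden behind the cylinder on the panel side. Now the handle.

>>> move_arm(plan=[0.005,-0.011,-0.6,0,0,0,0.005,-0.011,-1.2,0,0,0,0.005,-0.011,-1.6,0,0,0,0.005,-0.011,-1.9,0,0,0,0.005,-0.011,-1.9,0,0,0,0.005,-0.011,-1.9,0,0,0])

```text
time_s: 10.52
eef_pos: [0.4701, -0.3566, 0.0537]
eef_rot: [0.001, 0.998, 0.057, 0.0]
wrist_force: [-0.7, -0.4, 0.6]
opening: 0.7
grasp_force: 0.0
```

>>> move_arm(plan=[0,0,0,0,0,0,0,0,0,0,0,0,0,0,0,0,0,0,0,0,0,0,0,0,0,0,0,0,0,0,0,0,0,0,0,0,0,0,0,0,0,0], grip=0)

```text
time_s: 11.4
eef_pos: [0.4695, -0.3546, 0.0533]
eef_rot: [-0.001, 0.998, 0.057, -0.0]
wrist_force: [-0.8, 6.1, 6.5]
opening: 0.09
grasp_force: 58.6
```

Run:
```python
from h import *
p0=pt(.147,.025,0,0)
for th in(.05,.1,.16,.22,.28,.34,.4,.46,.52,.58,.64,.7,.76,.82,.88,.92,.95,.98): print(th,((pt(.147,.025,0,th)-p0)/.05).round(3))
```

```text
0.05 [-0.003  0.028  0.146]
0.1 [-0.007  0.064  0.291]
0.16 [-0.013  0.116  0.462]
0.22 [-0.02   0.179  0.63 ]
0.28 [-0.028  0.251  0.793]
0.34 [-0.038  0.333  0.952]
0.4 [-0.048  0.424  1.105]
0.46 [-0.059  0.524  1.253]
0.52 [-0.072  0.633  1.395]
0.58 [-0.085  0.75   1.529]
0.64 [-0.099  0.875  1.657]
0.7 [-0.114  1.007  1.776]
0.76 [-0.13   1.146  1.888]
0.82 [-0.147  1.292  1.991]
0.88 [-0.164  1.443  2.085]
0.92 [-0.176  1.547  2.142]
0.95 [-0.185  1.626  2.182]
0.98 [-0.194  1.707  2.22 ]
```

>>> move_arm(plan=[-0.003,0.053,0.146,0,0,0,-0.007,0.089,0.291,0,0,0,-0.013,0.141,0.462,0,0,0,-0.02,0.204,0.63,0,0,0,-0.028,0.276,0.793,0,0,0,-0.038,0.358,0.952,0,0,0,-0.048,0.449,1.105,0,0,0,-0.048,0.449,1.105,0,0,0,-0.048,0.449,1.105,0,0,0])

```text
time_s: 12.52
eef_pos: [0.4673, -0.3344, 0.1086]
eef_rot: [0.001, 0.998, 0.057, 0.0]
wrist_force: [-1.2, -5.3, 1.2]
opening: 0.092
grasp_force: 59.0
```

>>> move_arm(plan=[-0.011,0.09,0.148,0,0,0,-0.024,0.189,0.29,0,0,0,-0.037,0.306,0.424,0,0,0,-0.051,0.431,0.552,0,0,0,-0.066,0.563,0.671,0,0,0,-0.082,0.702,0.783,0,0,0,-0.099,0.848,0.886,0,0,0,-0.128,1.103,1.037,0,0,0,-0.128,1.103,1.037,0,0,0,-0.128,1.103,1.037,0,0,0])

```text
time_s: 13.78
eef_pos: [0.4613, -0.2808, 0.1625]
eef_rot: [0.003, 0.998, 0.057, 0.001]
wrist_force: [-4.0, -7.2, 10.8]
opening: 0.089
grasp_force: 59.0
```

Run:
```python
from h import *
import pickle
cam("top");cam("side");ob=ctrl.get_obs();t=cam("top");s=cam("side");pickle.dump((t,s),open("c5.pkl","wb"))
print(ob["eef_pos"],ob["wrist_force"])
C=cv2.resize(s["img"][70:185,335:415],None,fx=5,fy=5,interpolation=cv2.INTER_CUBIC)
D=cv2.resize(t["img"][180:260,345:425],None,fx=5,fy=5,interpolation=cv2.INTER_CUBIC)
w=np.zeros((575,800,3),np.uint8); w[:,:400]=C; w[:400,400:]=D
cv2.imwrite("pics/J.png",np.clip(255*(w/255.)**.7,0,255).astype(np.uint8)[:,:,::-1])
for th in(.88,.92,.96,1.0,1.04):
    print(th,"edge corners", [(((proj(s,pt(.125,z,x,th))[0]-[335,70]+.5)*5-.5).round(1).tolist(),((proj(t,pt(.125,z,x,th))[0]-[345,180]+.5)*5-.5+[400,0]).round(1).tolist()) for x,z in((.06,0),(-.06,0))])
    print("   idx tip",((proj(s,pt(.115,0,.08,th))[0]-[335,70]+.5)*5-.5).round(1),((proj(t,pt(.115,0,.08,th))[0]-[345,180]+.5)*5-.5+[400,0]).round(1))
```

```text
[ 0.46130711 -0.28089341  0.16240545] [-3.67866986 -7.02250337 11.37040918]
0.88 edge corners [([152.1, 229.6], [682.1, 115.4]), ([408.0, 240.7], [713.6, 362.1])]
   idx tip [108.8 248.9] [660.5  77.1]
0.92 edge corners [([152.1, 228.3], [675.7, 116.0]), ([409.3, 239.4], [707.2, 363.6])]
   idx tip [108.5 247.8] [654.5  77.5]
0.96 edge corners [([152.0, 227.5], [668.9, 116.7]), ([410.6, 238.6], [700.4, 365.1])]
   idx tip [108.3 247.1] [648.3  78.1]
1.0 edge corners [([151.9, 227.0], [661.7, 117.5]), ([411.9, 238.3], [693.3, 366.7])]
   idx tip [108.  246.8] [641.7  78.6]
1.04 edge corners [([151.8, 227.1], [654.2, 118.3]), ([413.1, 238.3], [685.9, 368.2])]
   idx tip [107.6 246.9] [634.8  79.2]
```

View pics/J.png

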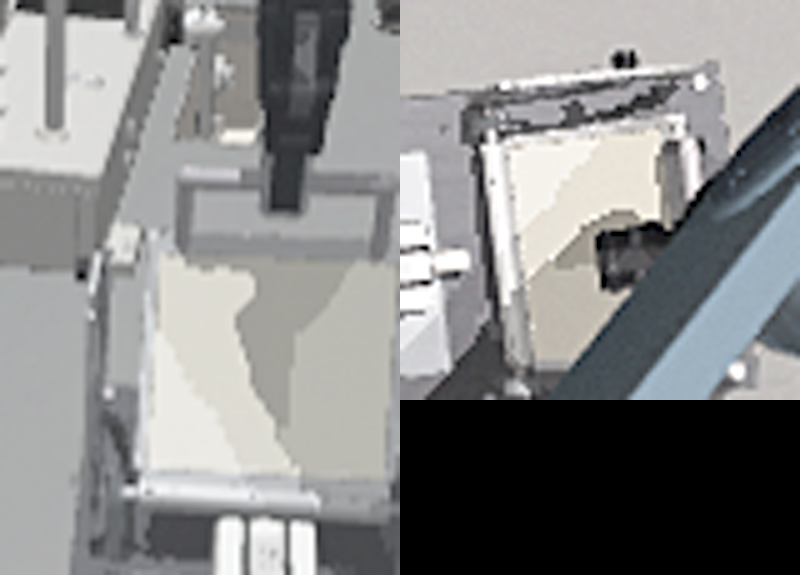

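The side crop shows the bar held in the fingers and the panel raised to about 0.91, just short of the pointer line (knob at top crop (624,59)). I go up by the remaining 0.07 and ease the radial push.

>>> move_arm(plan=[-0.01,0.085,0.06,0,0,0,-0.02,0.173,0.119,0,0,0,-0.02,0.173,0.119,0,0,0,-0.02,0.173,0.119,0,0,0,-0.02,0.173,0.119,0,0,0])

```text
time_s: 14.6
eef_pos: [0.4602, -0.2714, 0.1674]
eef_rot: [0.002, 0.998, 0.057, 0.001]
wrist_force: [-2.0, -6.6, 7.5]
opening: 0.093
grasp_force: 58.8
```

Run:
```python
from h import *
import pickle
cam("top");cam("side");ob=ctrl.get_obs();t=cam("top");s=cam("side");pickle.dump((t,s),open("c6.pkl","wb"))
print(ob["eef_pos"],ob["wrist_force"])
D=cv2.resize(t["img"][183:223,360:412],None,fx=11,fy=11,interpolation=cv2.INTER_CUBIC)  #572x440
C=cv2.resize(s["img"][95:170,350:378],None,fx=8,fy=8,interpolation=cv2.INTER_CUBIC) #224x600
w=np.zeros((600,800,3),np.uint8); w[:600,:224]=C; w[:440,228:]=D
cv2.imwrite("pics/K.png",np.clip(255*(w/255.)**.7,0,255).astype(np.uint8)[:,:,::-1])
S=lambda p:((proj(s,p)[0]-[350,95]+.5)*8-.5).round(0).tolist()
T=lambda p:((proj(t,p)[0]-[360,183]+.5)*11-.5+[228,0]).round(0).tolist()
for th in(.92,.98,1.04):
    print(th,"corner lo/up",[(S(pt(.125,z,.06,th)),T(pt(.125,z,.06,th))) for z in(-.004,.004)],"bar+",S(pt(.147,.025,.047,th)),T(pt(.147,.025,.047,th)),"knob",S(pt(.103,0,.0915,th)),T(pt(.103,0,.0915,th)),"tip",S(pt(.115,0,.08,th)),T(pt(.115,0,.08,th)))
```

```text
[ 0.4601935  -0.27140775  0.16738759] [-2.52548134 -6.79932828  6.2279372 ]
0.92 corner lo/up [([124.0, 167.0], [682.0, 222.0]), ([124.0, 164.0], [658.0, 224.0])] bar+ [173.0, 81.0] [683.0, 281.0] knob [13.0, 236.0] [576.0, 94.0] tip [54.0, 197.0] [624.0, 138.0]
0.98 corner lo/up [([124.0, 164.0], [660.0, 224.0]), ([123.0, 163.0], [635.0, 227.0])] bar+ [173.0, 84.0] [650.0, 284.0] knob [12.0, 235.0] [557.0, 95.0] tip [53.0, 195.0] [603.0, 140.0]
1.04 corner lo/up [([123.0, 163.0], [636.0, 226.0]), ([123.0, 164.0], [609.0, 229.0])] bar+ [173.0, 88.0] [615.0, 288.0] knob [11.0, 235.0] [537.0, 97.0] tip [53.0, 195.0] [580.0, 142.0]
```

View pics/K.png

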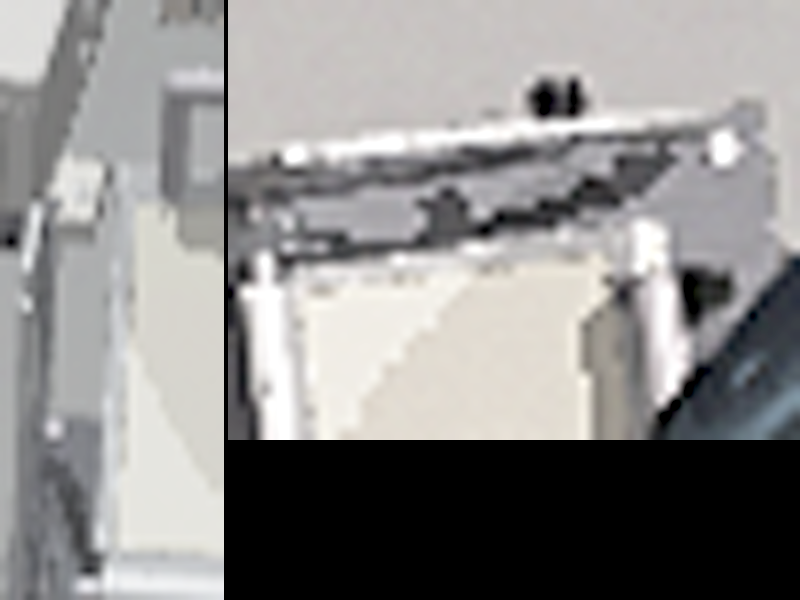

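In the top crop the knob is at (557,98) and the panel's free corner blob at about (648,225); both match the 0.98 prediction. I check the bar's intensity profile.

Run:
```python
from h import *
import pickle
t,s=pickle.load(open("c6.pkl","rb"))
g=t["img"].mean(2).astype(int)
print("cols 394..406");
for v in range(201,217): print(v,g[v,394:407])
for th in(.94,.98,1.02):
    for x in(.055,.047,.043,.035): print(th,x,"bar",proj(t,pt(.147,.025,x,th))[0].round(2),end=" ")
    print("halfwidth px",(387.3*.005/(1.07-.18)).__round__(2))
# baseline check at theta=0 : bar in first picture
t0=pickle.load(open("top0.pkl","rb"));g0=t0["img"].mean(2).astype(int)
for x in(.03,.0,-.03):
    u,v=proj(t0,pt(.147,.025,x,0))[0]; r=int(round(v)); print("th0 pred",u.round(2),v.round(2),int(u)-5,g0[r,int(u)-5:int(u)+7])
```

```text
cols 394..406
201 [ 39  38 153 144 134 133 130 131 133 135 132 135 137]
202 [122 142 135 149 137 137 138 135 138 136 140 137 137]
203 [164 137 174 255 230 180 130 134 135 138 138 138 135]
204 [162 190 180 250 254 245 127 139 140 137 139 140 137]
205 [157 182 161 255 249 208 118 135 136 134 131 134 132]
206 [157 161 162 248 246 255 125 137 142 143 141 135 132]
207 [199 161 164 255 168 211 100  43  41  63 109  92 143]
208 [ 79 102  72  99 191 226 151   0   0  21  22  31 150]
209 [181  43  46 152 202 255 224   0   7  26  22  31 118]
210 [118  49  50 139 192 255 218  30   0  24  30  65 149]
211 [116  97  73 121 192 255 210  51   0  65 104 154 141]
212 [121 107  91  92 186 255 213  86  36 123 122 113  34]
213 [124 107  90  73 178 254 220 170 113 122 122  61  14]
214 [124  92  89  71 175 242 237 230 105 115  85  19  23]
215 [125 100  91  67 163 216 249 197  98  78  28  30  27]
216 [125 128  90  73 154 207 255 208  33   2  24  26  62]
0.94 0.055 bar [399.5  204.76] 0.94 0.047 bar [399.93 208.17] 0.94 0.043 bar [400.15 209.87] 0.94 0.035 bar [400.59 213.28] halfwidth px 2.18
0.98 0.055 bar [397.47 204.98] 0.98 0.047 bar [397.91 208.4 ] 0.98 0.043 bar [398.13 210.11] 0.98 0.035 bar [398.56 213.54] halfwidth px 2.18
1.02 0.055 bar [395.37 205.22] 1.02 0.047 bar [395.81 208.65] 1.02 0.043 bar [396.03 210.36] 1.02 0.035 bar [396.46 213.79] halfwidth px 2.18
th0 pred 421.37 212.28 416 [139 144 165 135 175 233 235 179 162 166 164 166]
th0 pred 422.86 223.69 417 [138 141 168 158 129 222 255 205 147 166 165 164]
th0 pred 424.34 235.13 419 [151 170 167 144 177 230 236 184 162 166 167 166]
```

>>> move_arm(plan=[-0.004,0.035,0.018,0,0,0,-0.004,0.035,0.018,0,0,0,-0.004,0.035,0.018,0,0,0,-0.004,0.035,0.018,0,0,0])

```text
time_s: 15.3
eef_pos: [0.46, -0.2696, 0.1682]
eef_rot: [0.002, 0.998, 0.057, 0.001]
wrist_force: [-2.8, -6.4, 6.7]
opening: 0.087
grasp_force: 58.8
```

Run:
```python
from h import *
import pickle
cam("top");cam("side");ob=ctrl.get_obs();t=cam("top");s=cam("side")
print(ob["time_s"],ob["eef_pos"],ob["wrist_force"],ob["grasp_force"])
g=t["img"].mean(2).astype(int)
for v in (210,213,215): print(v,g[v,394:407])
print(g[188:195,385:395])
o0=pickle.load(open("c6.pkl","rb"))[1]["img"]; print("carrier change",np.abs(o0.astype(int)-s["img"])[175:215,355:425].mean())
```

```text
15.4 [ 0.45997493 -0.26966234  0.16822418] [-2.20527582 -5.46920047  6.38032823] 58.749189376831055
210 [ 82  49  81 186 255 220  74   0   1  23  38  69 111]
213 [126 100  65 159 214 251 200 106 126 122  57  17  25]
215 [124 100  84 137 196 255 211 104 113  42  26  30  42]
[[176 172 175 177 179 182 176 179 173 174]
 [176 175 181 181 187 187 182 181 178 174]
 [174 181 190  71  78 130  30 191 181 173]
 [177 186  72   0  15  70   0 138 182 177]
 [176 187  76   0  10  47   0  77 186 175]
 [174 186 143  20  54  63  36 171 206 223]
 [230 254 255 228 255 255 255 255 255 255]]
carrier change 0.8365476190476191
```

```bash
python3 -c "
from h import *
print(ctrl.hand_in())"
```

```text
the job is handed in; nothing more can be done
None
```

I handed the job in with the carrier released fully home on the pegs, rod towards the panel, and the panel held in the gripper at about 0.98 rad; I measured the pointer, which was not moved, at 0.98 (±0.01).

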